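# Lock the child-safe cap on the tablet tub

## Task

Close the tub of cleaning tablets on the bakery counter with its child-safe cap, the loose round one with the finger bar: set it on the tub's neck so its two inner lugs find the gaps in the neck's ring, press it down against the sprung seal and twist it clockwise (seen from above) to the stop without forcing it, then let it spring up so that it is locked, and let go. Leave the other things on the counter where they are.

Things in the scene. Friction and masses are not known exactly. Their poses are not given: they have to be found in the camera images.
- cap: grey plastic child-safe cap, about 70 g, open side down: a ribbed round shell 62 mm across and 20 mm high (inside: 53 mm bore, 16 mm deep to a flat ceiling) with an upright finger bar on top. Origin: centre of its open lower rim, z up, x along the bar. Half a turn makes no difference. It starts on the counter on one side of the tub, the jar lid on the other.
- bar (a point): middle of the cap's finger bar, 34 mm above its rim. The bar is 50 mm long (along the cap's x), 14 mm wide (along y) and 28 mm high, from 20 to 48 mm above the rim: pinch it across its width
- cap_rim (a point): centre of the cap's rim (= the cap's origin). Two lugs stick inwards at the rim, at +x and -x under the ends of the bar, each 8 mm wide and 4 mm high (z = 0 to 4 mm), reaching in to 18.5 mm from the axis
- tub: square white plastic tub, 96 x 96 mm, in a steel caddy (plate 150 x 130 mm) bolted to the counter: it does not move. Origin: centre of the underside, z up. On its shoulder (z = 116 mm) stands a grey round neck 33 mm across, with a flat ring 48 mm across around it. Contact forces between cap and tub of over 60 N in all (pressing and twisting added up; 0.5 N m at the stop is plenty) break it
- mouth (a point): centre of the neck at the ring's top, 130 mm above the tub's origin; axes are the tub's. The ring has two gaps half a turn apart, 34 degrees wide each (lugs have 5 degrees of play each way). NOT MEASURED: the line of gaps is turned up to 0.6 rad either way from the tub's x axis; it stays put under load. Find it by eye or feel: cap resting on the ring at a few N, turned slowly until it drops
- under_ring (a point): centre of the ring's underside, 6 mm below its top. The lugs, once under it, turn clockwise seen from above: the underside has a notch 2.5 mm deep with its middle 52 degrees clockwise of each gap, and an end stop at its far end (reached after about 57 degrees). Eased off at the stop, the cap springs up 2.5 mm into the notches and is locked
- seal (a joint): sprung black seal disc, 26 mm across, in the neck: m pressed down, 0 (top 14 mm above the ring's top) to 0.010; 2.5 N at first touch plus 1100 N/m. Height of the cap's rim from the ring's top: 0 lugs lie on the ring, -2 mm dropped into the gaps and meeting the seal, -10 mm or lower lugs pass under the ring (11 N), -12 mm hard bottom, -7.5 mm locked (8.5 N)
- jar_lid: not the cap: a grey solid jar lid 64 mm across, with a small round knob, 32 mm high; origin at the centre of its underside; to be left alone
- syrup: bystander: amber bottle, 60 mm across, 190 mm high, origin at its foot
- mug: bystander: white mug, 82 mm across, 92 mm high, handle to its +y, origin at its foot
- brush: bystander: pastry brush lying on the counter, 210 mm long along its x axis
- bowl: bystander: blue bowl, 130 mm across, 50 mm high, origin at its foot
Mind the look-alikes: they are no part of the job. What is shaped like the tub but blue or red is not meant.

How it is judged (in metres and radians):
On the way:
1. the cap is on the neck and pressed down so that its lugs are below the ring (rim 9 mm or more below the ring's top) (horizontal distance between cap and mouth below 0.004 m and z of cap in the frame of mouth below -0.009 m), for 0.1 s.
At the end, for the whole second after the job is handed in: the cap sits locked on the tub's neck, released and at rest: its axis within 4 mm of the neck's, upright within 0.06 rad, its rim 6 to 8.8 mm below the ring's top (lugs sprung up into the notches; an unlocked cap stands higher, a half-turned one lower) (horizontal distance between cap and mouth below 0.004 m and z of cap in the frame of mouth between -0.0088 and -0.006 m and angle between cap's own z axis and vertical below 0.06 rad and linear speed of cap below 0.02 m/s and contact force between the fingers and cap below 0.1 N); the robot touches nothing.
It fails at once if the cap is forced: more than 60 N in all between cap and tub (contact force between cap and tub above 60 N).
It fails at once if another thing on the counter is moved by more than 30 mm (distance of any of jar_lid, syrup, mug, brush, bowl from where it was at the start of the episode above 0.03 m).
It also fails if it takes over 72 s, if anything falls off the work surface, if the arm or the gripper's body presses on something with over 40 N, if the wrist force passes 120 N, or if a joint passes its speed limit or range.

## Robot

A 6-joint arm with a two-finger parallel gripper is mounted at the origin on the work surface. World frame = base frame: x ahead of the robot, y to its left, z up, the work surface at z = 0. Lengths are in m, angles in degrees, forces in N, time in s.
With the tool pointing down it reaches from about 0.375 to 0.9 m from the base axis. Payload 3.1 kg.
Tool frame: the origin (TCP) lies on the centre line of the jaws, within the pads' length; the fingertips stand 25 mm ahead of it and the grasp point (between the pads) lies 6 mm ahead of it; y points along the fingers, x is the direction in which the jaws open and shut, and the axes are right-handed (so a half turn about y gives the same grasp; the last joint's range is limited). The gripper opens to 87 mm and grips with 3 to 60 N. Pads are 19 mm wide; open, the fingers measure 117 mm over their backs; the gripper's body (75 mm by 190 mm) begins 51 mm behind the grasp point.
Start: joints at [-76.519, 30.224, 82.088, -0, 67.689, -10.227], TCP at [0.251, -0.572, 0.248] pointing down, gripper open.
Joint ranges: [-176.69, 176.69], [-43.24, 126.21], [12.49, 139.97], [-82, 262], [0, 151.66], [-163.58, 163.58]. Speed limits (degrees/s): [159.86, 159.86, 180, 180, 180, 180].

## Interface

Orientations are given as a 3x3 rotation matrix whose columns are the frame's x, y, z axes.
In Python, from rig import * gives the robot as it stands.
- The arm moves only by the tool play_rows, never from a script. Its argument "commands" is a list of rows, each a list of 2 entries, a list of its own where there are three numbers: the shift along the world's x, y, z in m, then the turn, a rotation vector about the world's x, y, z in rad. A call has 1 to 10 rows; each row is the pose to reach, as a shift and turn from the pose commanded when the call began; what a row does not reach only later rows make up. A row lasts 1/8 s, in which the tool goes at most 62.5 mm and 10.7 degrees, less where a joint would pass 70% of its speed; a pose out of reach is approached as far as the arm can. A call with a gripper value outside its range is refused whole. "gripper" is the finger opening in m, from 0 to 0.087, set as the call begins (left out, the last holds). The fingers move at their own pace and stop on an object; the grip force is fixed at half the most. Time passes only in rows, so rows that repeat a pose let the fingers close. It gives the time, the measured TCP pose, the force and the opening at its end, in the units of the state.
- read_state(): the state, without advancing time (a new reading comes with each control period).
- capture(name): name is "scene" or "top" or "wrist"; returns a dict with "frame" (400x640x3 uint8, red, green, blue), "depth" (400x640 float32, m along the optical axis (not along the pixel's ray), 0 where there is no reading), "mtx" (3x3 intrinsics, pixels), "cam_to_world" (4x4, takes a point from camera to world coordinates); the wrist camera has in their place "hand_eye" (4x4, takes a point from camera to tool coordinates, whose origin is the TCP and whose axes are the tool frame's). Camera axes: x right, y down, z forward; pixel columns grow to the right and rows downward; lengths in m; the calibration is good to about 2 mm. A picture is of the moment at which its call begins: read the wrist's pose just before it.
- hand_in(): hands the job in, once; it reports no verdict.
The state is a dict: "time_s": time; "joint_positions": joint angles; "qvel": joint speeds; "tau": joint torques, N m; "position": TCP position; "tcp_rot": TCP orientation; "force": force on the tool from outside, world axes, zero at the start; "moment": the same for the moment, N m; "opening": opening from 0.0 (shut) to 1.0 (fully open).
Only numpy, scipy, OpenCV 4.12 (cv2) and the standard library are available. Lean on these libraries where they do the work, as an engineer would, in place of code of your own. Each camera call takes 0.05 s, during which the arm holds its last target. There are 200 camera calls.

## Working session

There is one attempt and no reset: what is moved stays moved. The work goes in short steps, Python scripts to look and compute and a tool call to move; the robot and the scene stay as the last step left them, time stands still between calls to the robot, and variables do not carry over. Pictures are saved under pics/ and viewed, about 8 in all and at most 12, crops included, and the job is handed in when it is done.

Besides the shell and the picture viewer there is one more tool, called after "Call:" as name(argument=value, ...), one argument or row to a line, values as JSON. play_rows: Moves the arm, as the interface text tells. Its arguments: {"type":"object","properties":{"commands":{"type":"array"},"gripper":{"type":"number"}},"required":["commands"]}

```bash
mkdir -p pics; cat > h.py <<'E'
from rig import *
import numpy as np, cv2
def cap(n):
    s=read_state(); c=capture(n)
    if n=="wrist":
        T=np.eye(4);T[:3,:3]=np.array(s["tcp_rot"]);T[:3,3]=s["position"]
        c["cam_to_world"]=T@np.array(c["hand_eye"])
    d=c["depth"];K=np.array(c["mtx"]);v,u=np.mgrid[:d.shape[0],:d.shape[1]]
    P=np.stack([(u-K[0,2])/K[0,0]*d,(v-K[1,2])/K[1,1]*d,d,np.ones_like(d)],-1)@np.array(c["cam_to_world"]).T
    c["P"]=P[...,:3]; c["P"][d==0]=np.nan
    return c
def save(f,c): cv2.imwrite("pics/"+f,c["frame"][...,::-1])
E
python3 - <<'E'
from h import *
c=cap("top");d=cap("scene")
np.save("top.npy",c["P"]);np.save("scene.npy",d["P"])
save("top.png",c);save("scene.png",d)
print(read_state()); print(c["cam_to_world"],c["mtx"])
E
```

```text
{'time_s': 0.1, 'joint_positions': array([-7.65202285e+01,  3.02734506e+01,  8.21477515e+01,  1.02832326e-03,
        6.76912766e+01, -1.02273294e+01]), 'qvel': array([ 0.03425068, -0.06361318, -0.1410607 ,  0.06120322, -0.00771297,
        0.10365815]), 'tau': array([-1.52625930e-04, -4.40984845e+01, -1.77150589e+01,  6.34174864e-02,
        5.33688767e-02, -4.19520256e-05]), 'position': array([ 0.2511755 , -0.57164463,  0.24667866]), 'tcp_rot': array([[ 4.02054576e-01, -4.41461155e-04,  9.15615598e-01],
       [-9.15613672e-01,  1.91291405e-03,  4.02054653e-01],
       [-1.92898545e-03, -9.99998073e-01,  3.64887980e-04]]), 'force': array([0.18760503, 1.0123687 , 0.0771471 ]), 'moment': array([-0.01774026, -0.04807751,  0.04049153]), 'opening': 1.0014666813150315}
[[ 0.02022203 -0.99370969  0.11014593  0.41003777]
 [-0.99972154 -0.01875735  0.01431767  0.05911691]
 [-0.01216157 -0.11040479 -0.9938123   1.22748651]
 [ 0.          0.          0.          1.        ]] [[456.57454764   0.         312.80898137]
 [  0.         456.57454764 202.1546794 ]
 [  0.           0.           1.        ]]
```

View pics/top.png

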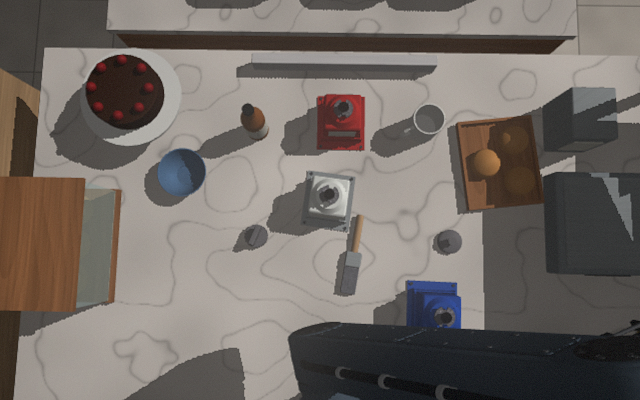

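View pics/scene.png

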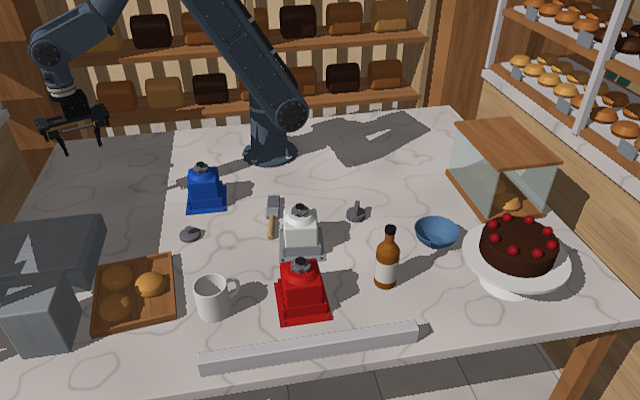

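Top view: the white tub is at about (329,195), the cap with its bar at (256,236), the jar lid with its knob at (448,242), the brush at (352,255), and the blue and red look-alikes are separate.

```bash
python3 - <<'E'
import numpy as np,cv2
P=np.load("top.npy");im=cv2.imread("pics/top.png")
def st(r0,r1,c0,c1,lo,hi):
    Q=P[r0:r1,c0:c1].reshape(-1,3);Q=Q[(Q[:,2]>lo)&(Q[:,2]<hi)]
    if len(Q)<3: print("few",len(Q));return
    r=cv2.minAreaRect(Q[:,:2].astype(np.float32)); print(lo,hi,len(Q),Q.mean(0).round(4),np.ptp(Q,axis=0).round(3),r)
print("cap");st(215,260,235,280,.008,.06);st(215,260,235,280,.014,.026);st(215,260,235,280,.038,.06)
print("tub")
for a,b in((.08,.115),(.112,.122),(.122,.134),(.134,.16)): st(165,235,300,360,a,b)
print(np.round(P[180:212:2,316:346:2,2]*1000))
E
```

```text
cap
0.008 0.06 418 [0.4516 0.2256 0.0265] [0.058 0.061 0.045] ((0.4511702060699463, 0.22731520235538483), (0.05817611888051033, 0.061146970838308334), 0.8000961542129517)
0.014 0.026 279 [0.4512 0.2255 0.0193] [0.058 0.059 0.011] ((0.4511815309524536, 0.2276126742362976), (0.05820925533771515, 0.05908083915710449), 1.096175193786621)
0.038 0.06 107 [0.4524 0.2269 0.0472] [0.047 0.029 0.013] ((0.45198899507522583, 0.22750358283519745), (0.01439448818564415, 0.04850940778851509), 67.66300201416016)
tub
0.08 0.115 1004 [0.5469 0.0379 0.1054] [0.102 0.104 0.035] ((0.5503039360046387, 0.03756852447986603), (0.09567094594240189, 0.09672269225120544), 82.99470520019531)
0.112 0.122 382 [0.5496 0.0371 0.1151] [0.072 0.074 0.009] ((0.5512340664863586, 0.03712201490998268), (0.07244226336479187, 0.07260371744632721), 57.19565200805664)
0.122 0.134 191 [0.5495 0.0372 0.1294] [0.046 0.046 0.01 ] ((0.5509859919548035, 0.037330418825149536), (0.04737113043665886, 0.04471970349550247), 80.98455810546875)
0.134 0.16 91 [0.5507 0.0378 0.143 ] [0.025 0.029 0.014] ((0.5513701438903809, 0.03849699348211
[... 652 characters left out ...]
. 142. 144. 146. 147. 145. 131. 127. 129. 116. 115.
  106.]
 [113. 121. 130. 130. 142. 143. 144. 143. 144. 131. 132. 129. 118. 117.
  109.]
 [117. 115. 131. 131. 129. 145. 145. 144. 132. 131. 128. 116. 115. 114.
  108.]
 [117. 116. 127. 129. 133. 125. 128. 133. 130. 129. 131. 117. 114. 115.
  105.]
 [114. 113. 118. 130. 114. 115. 115. 130. 130. 129. 120. 117. 117. 110.
  106.]
 [110. 116. 117. 113. 115. 117. 118. 127. 126. 119. 116. 114. 113. 107.
  109.]
 [109. 114. 112. 119. 113. 115. 113. 112. 119. 117. 113. 113. 107. 106.
   99.]
 [105. 104. 111. 112. 118. 113. 114. 111. 117. 115. 110. 108. 101. 103.
  104.]
 [102. 106. 108. 111. 114. 111. 110. 111. 112. 109. 106. 103. 105. 103.
  101.]]
```

Call:
play_rows(
  commands=[
    [[0.03, 0.05, 0.02], [0, 0, 0.17]],
    [[0.07, 0.11, 0.05], [0, 0, 0.34]],
    [[0.1, 0.165, 0.05], [0, 0, 0.51]],
    [[0.13, 0.22, 0.05], [0, 0, 0.68]],
    [[0.155, 0.275, 0.05], [0, 0, 0.85]],
    [[0.18, 0.33, 0.05], [0, 0, 1.02]],
    [[0.2, 0.385, 0.05], [0, 0, 1.19]],
    [[0.22, 0.44, 0.05], [0, 0, 1.36]],
    [[0.23, 0.5, 0.05], [0, 0, 1.53]],
    [[0.23, 0.55, 0.05], [0, 0, 1.7]],
  ],
  gripper=0.087,
)

```text
time_s: 1.35
position: [0.4816, -0.0198, 0.2973]
tcp_rot: [[0.853, -0.0, -0.522], [0.522, 0.0, 0.853], [0.0, -1.0, 0.0]]
force: [0.9, 0.4, -0.1]
opening: 1.0
```

```bash
python3 - <<'E'
import numpy as np
P=np.load("top.npy")
Q=P[215:260,235:280].reshape(-1,3);Q=Q[(Q[:,2]>.038)&(Q[:,2]<.06)]
w,v=np.linalg.eigh(np.cov(Q[:,:2].T));print(np.degrees(np.arctan2(v[1,1],v[0,1])),w)
E
```

```text
157.51928186564382 [1.81082580e-05 2.00777196e-04]
```

```bash
python3 - <<'E'
from h import *
c=cap("wrist");save("w1.png",c);np.save("w1.npy",c["P"])
T=c["cam_to_world"];K=np.array(c["mtx"]);print(T.round(3),K[0,0],c["hand_eye"])
p=np.linalg.inv(T)@[.551,.0375,.13,1];print(K@p[:3]/p[2])
E
```

```text
[[ 0.853  0.503  0.138  0.445]
 [ 0.521 -0.822 -0.228  0.041]
 [-0.001  0.266 -0.964  0.434]
 [ 0.     0.     0.     1.   ]] 314.20343114143486 [[ 9.99999001e-01 -9.37978816e-04 -1.05709822e-03  3.74027880e-04]
 [ 7.68523918e-04 -2.66803425e-01  9.63750664e-01 -1.36246100e-01]
 [-1.18601513e-03 -9.63750514e-01 -2.66802438e-01  7.13840680e-02]
 [ 0.00000000e+00  0.00000000e+00  0.00000000e+00  1.00000000e+00]]
[408.43495117 175.61658118   1.        ]
```

View pics/w1.png

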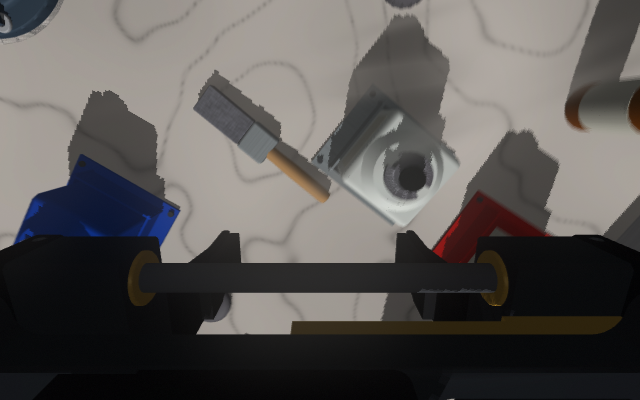

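The wrist view shows the tub's neck at (408,176), as projected from the top estimate. Next I'll take the gap angle from the depth around it.

```bash
python3 - <<'E'
from h import *
for f in("w1.npy","top.npy"):
    P=np.load(f).reshape(-1,3);P=P[np.isfinite(P[:,2])]
    P=P[np.hypot(P[:,0]-.551,P[:,1]-.0375)<.04]
    R=P[(P[:,2]>.124)&(P[:,2]<.136)];S=P[(P[:,2]>.139)&(P[:,2]<.152)]
    for n,q in(("ring",R),("seal",S)):
        print(f,n,len(q),np.median(q[:,2]),cv2.minEnclosingCircle(q[:,:2].astype(np.float32)))
    c=np.array(cv2.minEnclosingCircle(R[:,:2].astype(np.float32))[0])
    d=P[:,:2]-c;r=np.hypot(*d.T);a=np.degrees(np.arctan2(d[:,1],d[:,0]))
    m=(r>.0185)&(r<.0225)
    for b in range(-180,180,12):
        k=m&(a>=b)&(a<b+12);print(b+6,k.sum(),(np.median(P[k,2])*1000).round(1) if k.any() else"",end=" | ")
    print()
c=cv2.imread("pics/w1.png")[135:215,370:450];cv2.imwrite("pics/w1c.png",cv2.resize(c,None,fx=7,fy=7,interpolation=cv2.INTER_CUBIC))
E
```

```text
w1.npy ring 1159 0.1289691751948021 ((0.5518962740898132, 0.035467859357595444), 0.024552276358008385)
w1.npy seal 571 0.1430500912132477 ((0.5517683029174805, 0.035273101180791855), 0.01298366580158472)
-174 48 363.6 | -162 22 128.7 | -150 18 128.8 | -138 16 129.2 | -126 20 128.6 | -114 16 129.1 | -102 28 129.5 | -90 18 129.0 | -78 15 129.0 | -66 18 128.9 | -54 18 129.1 | -42 15 128.7 | -30 6 128.7 | -18 0  | -6 0  | 6 14 128.8 | 18 14 129.1 | 30 19 128.8 | 42 16 128.6 | 54 16 129.0 | 66 21 129.5 | 78 17 129.0 | 90 19 129.0 | 102 19 129.1 | 114 17 129.1 | 126 21 129.1 | 138 19 128.9 | 150 195 363.5 | 162 193 364.8 | 174 334 365.4 | 
top.npy ring 193 0.12943744197602958 ((0.5504949688911438, 0.03731169179081917), 0.024166742339730263)
top.npy seal 86 0.14340458097975994 ((0.5508080124855042, 0.037303775548934937), 0.012812154367566109)
-174 3 127.7 | -162 2 131.1 | -150 2 128.9 | -138 4 128.2 | -126 3 129.6 | -114 3 130.8 | -102 3 130.1 | -90 1 128.9 | -78 3 128.8 | -66 4 130.3 | -54 2 128.5 | -42 3 127.7 | -30 2 120.8 | -18 2 116.1 | -6 3 114.8 | 6 4 128.7 | 18 2 130.3 | 30 3 131.3 | 42 2 127.9 | 54 2 131.2 | 66 2 131.5 | 78 3 128.7 | 90 2 129.8 | 102 3 131.7 | 114 3 130.9 | 126 4 129.8 | 138 2 128.1 | 150 4 121.7 | 162 3 116.6 | 174 3 114.5 |
```

View pics/w1c.png

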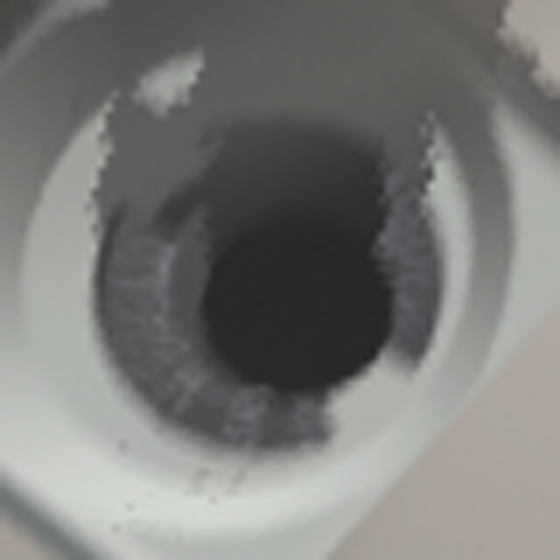

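Crop: the gap in the ring shows at about (370,390), and the opposite one is in shadow at about (190,190). The depth agrees, putting the gap centre near -16°. Moving to the cap for a close look.

Call:
play_rows(
  commands=[
    [[0, 0.05, 0], [0, 0, 0.13]],
    [[0.0, 0.1, 0], [0, 0, 0.27]],
    [[0.0, 0.15, 0], [0, 0, 0.4]],
    [[0.007, 0.2, -0.02], [0, 0, 0.53]],
    [[0.007, 0.234, -0.05], [0, 0, 0.628]],
    [[0.007, 0.234, -0.05], [0, 0, 0.628]],
    [[0.007, 0.234, -0.05], [0, 0, 0.628]],
  ],
)

```text
time_s: 2.28
position: [0.4884, 0.2112, 0.2476]
tcp_rot: [[0.39, -0.0, -0.921], [0.921, -0.001, 0.39], [-0.001, -1.0, -0.0]]
force: [0.4, -0.1, 0.2]
opening: 1.002
```

```bash
python3 - <<'E'
from h import *
c=cap("wrist");save("w2.png",c);P=c["P"].reshape(-1,3);print(read_state()["position"])
P=P[np.isfinite(P[:,2])];P=P[np.hypot(P[:,0]-.4517,P[:,1]-.2273)<.045]
B=P[(P[:,2]>.040)&(P[:,2]<.055)];S=P[(P[:,2]>.016)&(P[:,2]<.024)]
print(len(B),np.median(B[:,2]),cv2.minAreaRect(B[:,:2].astype(np.float32)))
print(len(S),np.median(S[:,2]),cv2.minEnclosingCircle(S[:,:2].astype(np.float32)))
P=np.load("w1.npy").reshape(-1,3);P=P[P[:,2]<.2]
d=P[:,:2]-[.5518,.0354];r=np.hypot(*d.T);a=np.degrees(np.arctan2(d[:,1],d[:,0]))
m=(r>.018)&(r<.0235)&(P[:,2]>.124)
for s in(0,180):print([(b,int((m&(((a-b-s)%360)<3)).sum())) for b in range(-48,18,3)])
E
```

```text
[0.48883907 0.2109323  0.24810316]
616 0.046936693713875766 ((0.45308488607406616, 0.22546887397766113), (0.013014300726354122, 0.04991879686713219), 67.25785827636719)
1526 0.01901248342688336 ((0.45296216011047363, 0.22559218108654022), 0.030919376760721207)
[(-48, 4), (-45, 7), (-42, 5), (-39, 8), (-36, 6), (-33, 3), (-30, 0), (-27, 0), (-24, 0), (-21, 0), (-18, 0), (-15, 0), (-12, 0), (-9, 0), (-6, 0), (-3, 0), (0, 2), (3, 5), (6, 7), (9, 6), (12, 5), (15, 5)]
[(-48, 5), (-45, 8), (-42, 5), (-39, 6), (-36, 7), (-33, 9), (-30, 0), (-27, 0), (-24, 0), (-21, 0), (-18, 0), (-15, 0), (-12, 0), (-9, 0), (-6, 0), (-3, 0), (0, 2), (3, 8), (6, 6), (9, 7), (12, 6), (15, 7)]
```

Call:
play_rows(
  commands=[
    [[-0.018, 0.008, -0.03], [0, 0, 0]],
    [[-0.0364, 0.0153, -0.07], [0, 0, 0]],
    [[-0.0364, 0.0153, -0.12], [0, 0, 0]],
    [[-0.0364, 0.0153, -0.16], [0, 0, 0]],
    [[-0.0364, 0.0153, -0.185], [0, 0, 0]],
    [[-0.0364, 0.0153, -0.198], [0, 0, 0]],
    [[-0.0364, 0.0153, -0.198], [0, 0, 0]],
    [[-0.0364, 0.0153, -0.198], [0, 0, 0]],
  ],
)

```text
time_s: 3.32
position: [0.453, 0.227, 0.0507]
tcp_rot: [[0.39, 0.002, -0.921], [0.921, 0.001, 0.39], [0.001, -1.0, -0.002]]
force: [0.9, 0.7, -1.0]
opening: 0.998
```

Call:
play_rows(
  commands=[
    [[0, 0, 0], [0, 0, 0]],
    [[0, 0, 0], [0, 0, 0]],
    [[0, 0, 0], [0, 0, 0]],
    [[0, 0, 0], [0, 0, 0]],
    [[0, 0, 0], [0, 0, 0]],
    [[0, 0, 0], [0, 0, 0]],
    [[0, 0, 0], [0, 0, 0]],
    [[0, 0, 0], [0, 0, 0]],
    [[0, 0, 0], [0, 0, 0]],
  ],
  gripper=0.0,
)

```text
time_s: 4.45
position: [0.4519, 0.2271, 0.0495]
tcp_rot: [[0.389, -0.0, -0.921], [0.921, -0.0, 0.389], [-0.0, -1.0, 0.0]]
force: [-0.3, 0.1, -0.2]
opening: 0.153
```

Call:
play_rows(
  commands=[
    [[0, 0, 0.04], [0, 0, 0]],
    [[0, 0, 0.09], [0, 0, 0]],
    [[0, 0, 0.14], [0, 0, 0]],
    [[0.01, -0.02, 0.17], [0, 0, 0]],
    [[0.035, -0.065, 0.17], [0, 0, 0.07]],
    [[0.06, -0.115, 0.17], [0, 0, 0.14]],
    [[0.085, -0.16, 0.17], [0, 0, 0.14]],
    [[0.099, -0.19, 0.17], [0, 0, 0.14]],
    [[0.099, -0.19, 0.17], [0, 0, 0.14]],
    [[0.099, -0.19, 0.17], [0, 0, 0.14]],
  ],
)

```text
time_s: 5.7
position: [0.5499, 0.0375, 0.2191]
tcp_rot: [[0.257, -0.002, -0.966], [0.966, 0.001, 0.257], [0.0, -1.0, 0.002]]
force: [-0.2, 0.6, -1.2]
opening: 0.16
```

```bash
python3 - <<'E'
from h import *
s=read_state();print(s["position"],s["force"],s["moment"],s["opening"])
c=cap("wrist");save("w3.png",c)
t=cap("top");save("t3.png",t)
P=t["P"].reshape(-1,3);P=P[np.isfinite(P[:,2])];d=np.hypot(P[:,0]-.551,P[:,1]-.036)<.06
for lo,hi in((.166,.2),(.12,.136)):
    Q=P[d&(P[:,2]>lo)&(P[:,2]<hi)];print(len(Q))
cv2.imwrite("pics/m3.png",np.hstack([c["frame"][60:340,160:520,::-1],t["frame"][60:340,170:520,::-1]]))
E
```

```text
[0.54994855 0.03752014 0.2190999 ] [-0.21822618  0.57749283 -1.22590266] [ 0.14392884 -0.13755958  0.0002327 ] 0.16033584292193748
34
1
```

View pics/m3.png

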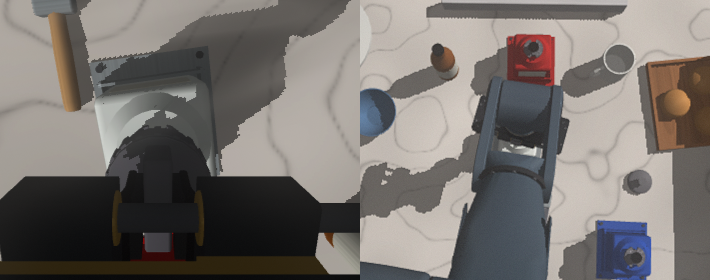

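The wrist part of the picture shows the cap held over the tub at (155,150). The bar is gripped and level. Descending slowly.

Call:
play_rows(
  commands=[
    [[0.0005, -0.0005, -0.015], [0, 0, 0]],
    [[0.0005, -0.0005, -0.027], [0, 0, 0]],
    [[0.0005, -0.0005, -0.033], [0, 0, 0]],
    [[0.0005, -0.0005, -0.035], [0, 0, 0]],
    [[0.0005, -0.0005, -0.035], [0, 0, 0]],
    [[0.0005, -0.0005, -0.035], [0, 0, 0]],
  ],
)

```text
time_s: 6.55
position: [0.5517, 0.0365, 0.1849]
tcp_rot: [[0.257, 0.001, -0.966], [0.966, -0.0, 0.257], [0.0, -1.0, -0.001]]
force: [-0.0, 0.2, -0.8]
opening: 0.158
```

Call:
play_rows(
  commands=[
    [[0, 0, -0.001], [0, 0, 0]],
    [[0, 0, -0.002], [0, 0, 0]],
    [[0, 0, -0.003], [0, 0, 0]],
    [[0, 0, -0.004], [0, 0, 0]],
    [[0, 0, -0.005], [0, 0, 0]],
    [[0, 0, -0.005], [0, 0, 0]],
  ],
)

```text
time_s: 7.3
position: [0.5513, 0.0366, 0.1794]
tcp_rot: [[0.257, -0.0, -0.966], [0.966, 0.0, 0.257], [-0.0, -1.0, 0.0]]
force: [0.6, -0.1, -0.4]
opening: 0.16
```

Call:
play_rows(
  commands=[
    [[0, 0, -0.0005], [0, 0, 0]],
    [[0, 0, -0.001], [0, 0, 0]],
    [[0, 0, -0.0015], [0, 0, 0]],
    [[0, 0, -0.0015], [0, 0, 0]],
  ],
)

```text
time_s: 7.8
position: [0.5514, 0.0366, 0.178]
tcp_rot: [[0.257, -0.0, -0.966], [0.966, 0.0, 0.257], [-0.0, -1.0, 0.0]]
force: [0.5, 0.2, -1.2]
opening: 0.158
```

Call:
play_rows(
  commands=[
    [[0, 0, -0.0005], [0, 0, 0]],
    [[0, 0, -0.001], [0, 0, 0]],
    [[0, 0, -0.0015], [0, 0, 0]],
    [[0, 0, -0.0015], [0, 0, 0]],
  ],
)

```text
time_s: 8.3
position: [0.5515, 0.0366, 0.1768]
tcp_rot: [[0.257, 0.0, -0.966], [0.966, -0.0, 0.257], [-0.0, -1.0, -0.0]]
force: [-1.3, 0.3, 1.4]
opening: 0.157
```

Call:
play_rows(
  commands=[
    [[0, 0, -0.0007], [0, 0, 0]],
    [[0, 0, -0.0014], [0, 0, 0]],
    [[0, 0, -0.002], [0, 0, 0]],
    [[0, 0, -0.002], [0, 0, 0]],
  ],
)

```text
time_s: 8.8
position: [0.5515, 0.0366, 0.1747]
tcp_rot: [[0.257, 0.0, -0.966], [0.966, -0.0, 0.257], [0.0, -1.0, -0.0]]
force: [-1.0, 0.0, 4.3]
opening: 0.157
```

Call:
play_rows(
  commands=[
    [[0, 0, -0.0007], [0, 0, 0]],
    [[0, 0, -0.0014], [0, 0, 0]],
    [[0, 0, -0.002], [0, 0, 0]],
    [[0, 0, -0.002], [0, 0, 0]],
  ],
)

```text
time_s: 9.3
position: [0.5515, 0.0366, 0.1729]
tcp_rot: [[0.257, 0.0, -0.966], [0.966, -0.0, 0.257], [0.0, -1.0, -0.0]]
force: [-1.2, 0.8, 6.3]
opening: 0.157
```

Call:
play_rows(
  commands=[
    [[0, 0, -0.001], [0, 0, 0]],
    [[0, 0, -0.002], [0, 0, 0]],
    [[0, 0, -0.003], [0, 0, 0]],
    [[0, 0, -0.003], [0, 0, 0]],
  ],
)

```text
time_s: 9.8
position: [0.5515, 0.0366, 0.1703]
tcp_rot: [[0.257, 0.0, -0.966], [0.966, -0.0, 0.257], [0.0, -1.0, -0.0]]
force: [-2.3, -0.7, 9.2]
opening: 0.159
```

Call:
play_rows(
  commands=[
    [[0, 0, -0.0005], [0, 0, 0]],
    [[0, 0, -0.001], [0, 0, 0]],
    [[0, 0, -0.0017], [0, 0, 0]],
    [[0, 0, -0.0017], [0, 0, 0]],
  ],
)

```text
time_s: 10.3
position: [0.5515, 0.0366, 0.1688]
tcp_rot: [[0.257, 0.001, -0.966], [0.966, -0.0, 0.257], [-0.0, -1.0, -0.001]]
force: [-4.0, -0.1, 10.5]
opening: 0.158
```

Call:
play_rows(
  commands=[
    [[-0.0004, 0, -0.0004], [0, 0, 0]],
    [[-0.0008, 0, -0.0009], [0, 0, 0]],
    [[-0.0008, 0, -0.0009], [0, 0, 0]],
    [[-0.0008, 0, -0.0009], [0, 0, 0]],
  ],
)

```text
time_s: 10.8
position: [0.5514, 0.0366, 0.1683]
tcp_rot: [[0.257, 0.002, -0.966], [0.966, -0.0, 0.257], [0.0, -1.0, -0.002]]
force: [-1.4, 0.9, 11.8]
opening: 0.161
```

```bash
python3 - <<'E'
from rig import *
s=read_state();print(s["position"],s["force"],s["moment"])
E
```

```text
[0.5514276  0.03657055 0.16830871] [-1.37701969  0.94819502 11.82847554] [0.10065237 0.32018765 0.0163979 ]
```

Call:
play_rows(
  commands=[
    [[0, 0, 0], [0, 0, -0.04]],
    [[0, 0, 0], [0, 0, -0.08]],
    [[0, 0, 0], [0, 0, -0.12]],
    [[0, 0, 0], [0, 0, -0.16]],
    [[0, 0, 0], [0, 0, -0.2]],
    [[0, 0, 0], [0, 0, -0.24]],
    [[0, 0, 0], [0, 0, -0.24]],
  ],
)

```text
time_s: 11.68
position: [0.5519, 0.0364, 0.1685]
tcp_rot: [[0.479, 0.004, -0.878], [0.878, -0.001, 0.479], [0.001, -1.0, -0.003]]
force: [-1.3, 0.1, 11.5]
opening: 0.157
```

```bash
python3 - <<'E'
from rig import *
s=read_state();print(s["position"],s["force"],s["moment"])
E
```

```text
[0.55194213 0.03637439 0.16845068] [-1.27073929  0.13562909 11.54913346] [ 0.05977008  0.20455072 -0.02458683]
```

Call:
play_rows(
  commands=[
    [[0, 0, 0], [0, 0, -0.06]],
    [[0, 0, 0], [0, 0, -0.12]],
    [[0, 0, 0], [0, 0, -0.18]],
    [[0, 0, 0], [0, 0, -0.24]],
    [[0, 0, 0], [0, 0, -0.3]],
    [[0, 0, 0], [0, 0, -0.36]],
    [[0, 0, 0], [0, 0, -0.42]],
    [[0, 0, 0], [0, 0, -0.48]],
    [[0, 0, 0], [0, 0, -0.54]],
    [[0, 0, 0], [0, 0, -0.54]],
  ],
)

```text
time_s: 12.92
position: [0.5524, 0.0361, 0.1686]
tcp_rot: [[0.862, 0.005, -0.506], [0.506, -0.001, 0.862], [0.003, -1.0, -0.003]]
force: [-0.6, -0.6, 11.2]
opening: 0.155
```

```bash
python3 - <<'E'
from rig import *
s=read_state();print(s["position"],s["force"],s["moment"],s["joint_positions"])
E
```

```text
[0.55242309 0.03609748 0.16857771] [-0.6339256  -0.57466907 11.17390288] [-0.08620671  0.13151961 -0.02498874] [-7.81409401e+00  3.08252481e+01  9.69429036e+01 -3.38917617e-02
  5.19606660e+01 -3.82067924e+01]
```

Call:
play_rows(
  commands=[
    [[-0.0003, 0, -0.0003], [0, 0, -0.04]],
    [[-0.0003, 0, -0.0003], [0, 0, -0.08]],
    [[-0.0003, 0, -0.0003], [0, 0, -0.12]],
    [[-0.0003, 0, -0.0003], [0, 0, -0.16]],
    [[-0.0003, 0, -0.0003], [0, 0, -0.17]],
    [[-0.0003, 0, -0.0003], [0, 0, -0.17]],
  ],
)

```text
time_s: 13.68
position: [0.5523, 0.036, 0.1684]
tcp_rot: [[0.935, 0.005, -0.354], [0.354, -0.001, 0.935], [0.004, -1.0, -0.003]]
force: [-1.3, -1.3, 12.3]
opening: 0.161
```

```bash
python3 - <<'E'
from rig import *
s=read_state();print(s["position"],s["force"],s["moment"])
E
```

```text
[0.5523184  0.0360162  0.16840093] [-1.34246578 -1.33992104 12.26213307] [-0.1072519   0.09217915  0.07541663]
```

Call:
play_rows(
  commands=[
    [[0, 0, 0], [0, 0, -0.012]],
    [[0, 0, 0], [0, 0, -0.025]],
    [[0, 0, 0], [0, 0, -0.025]],
  ],
)

```text
time_s: 14.05
position: [0.5521, 0.036, 0.1684]
tcp_rot: [[0.944, 0.005, -0.33], [0.33, -0.001, 0.944], [0.004, -1.0, -0.003]]
force: [-1.2, -0.5, 12.0]
opening: 0.157
```

```bash
python3 - <<'E'
from rig import *
s=read_state();print(s["position"],s["force"],s["moment"])
E
```

```text
[0.55212494 0.0359951  0.16835948] [-1.17633083 -0.49675089 12.02696822] [-0.16312748  0.16520514  0.16169517]
```

Call:
play_rows(
  commands=[
    [[0, 0, 0], [0, 0, -0.012]],
    [[0, 0, 0], [0, 0, -0.025]],
    [[0, 0, 0], [0, 0, -0.025]],
  ],
)

```text
time_s: 14.42
position: [0.5518, 0.036, 0.1683]
tcp_rot: [[0.952, 0.004, -0.307], [0.307, -0.002, 0.952], [0.003, -1.0, -0.003]]
force: [-2.5, -0.6, 12.5]
opening: 0.158
```

```bash
python3 - <<'E'
from rig import *
s=read_state();print(s["position"],s["force"],s["moment"],s["tcp_rot"][0])
E
```

```text
[0.55178458 0.03596026 0.16833944] [-2.49085933 -0.62493583 12.50634379] [-0.21694359  0.20703599  0.11110132] [ 0.95174241  0.00378196 -0.30687471]
```

Call:
play_rows(
  commands=[
    [[0, 0, 0], [0, 0, -0.012]],
    [[0, 0, 0], [0, 0, -0.025]],
    [[0, 0, 0], [0, 0, -0.025]],
  ],
)

```text
time_s: 14.8
position: [0.5514, 0.0359, 0.1683]
tcp_rot: [[0.959, 0.003, -0.283], [0.283, -0.002, 0.959], [0.002, -1.0, -0.002]]
force: [-2.5, -1.6, 13.4]
opening: 0.159
```

```bash
python3 - <<'E'
from rig import *
s=read_state();print(s["position"],s["force"],s["moment"],s["tcp_rot"][0])
E
```

```text
[0.55143534 0.03591973 0.16831538] [-2.51792905 -1.64844338 13.43612322] [-0.21242711  0.35469061  0.16967026] [ 0.95901923  0.00300104 -0.2833251 ]
```

Call:
play_rows(
  commands=[
    [[0, 0, 0.0004], [0, 0, 0.02]],
    [[0, 0, 0.001], [0, 0, 0.035]],
    [[0, 0, 0.0015], [0, 0, 0.035]],
    [[0, 0, 0.002], [0, 0, 0.035]],
    [[0, 0, 0.0025], [0, 0, 0.035]],
    [[0, 0, 0.003], [0, 0, 0.035]],
    [[0, 0, 0.003], [0, 0, 0.035]],
  ],
)

```text
time_s: 15.68
position: [0.5514, 0.036, 0.1707]
tcp_rot: [[0.949, 0.003, -0.316], [0.316, -0.001, 0.949], [0.002, -1.0, -0.002]]
force: [-0.3, -0.2, 8.5]
opening: 0.161
```

```bash
python3 - <<'E'
from rig import *
s=read_state();print(s["position"],s["force"],s["moment"],s["tcp_rot"][0])
E
```

```text
[0.5514424  0.03596117 0.1707062 ] [-0.27343445 -0.19219763  8.52330742] [-0.21737097  0.17438276 -0.03538532] [ 0.94885256  0.00284666 -0.31570669]
```

Call:
play_rows(
  commands=[
    [[0, 0, 0.0005], [0, 0, 0]],
    [[0, 0, 0.001], [0, 0, 0]],
    [[0, 0, 0.0015], [0, 0, 0]],
    [[0, 0, 0.0015], [0, 0, 0]],
    [[0, 0, 0.0015], [0, 0, 0]],
  ],
)

```text
time_s: 16.3
position: [0.5514, 0.036, 0.1719]
tcp_rot: [[0.949, 0.003, -0.316], [0.316, -0.001, 0.949], [0.002, -1.0, -0.002]]
force: [-1.2, -1.7, 7.0]
opening: 0.158
```

```bash
python3 - <<'E'
from rig import *
s=read_state();print(s["position"],s["force"],s["moment"],s["tcp_rot"][0])
E
```

```text
[0.55141241 0.03597764 0.1719459 ] [-1.24243566 -1.68059738  6.99916166] [-0.18508991  0.09559598 -0.0516357 ] [ 0.94885494  0.00269049 -0.31570091]
```

Call:
play_rows(
  commands=[
    [[0, 0, 0.0005], [0, 0, 0]],
    [[0, 0, 0.001], [0, 0, 0]],
    [[0, 0, 0.001], [0, 0, 0]],
    [[0, 0, 0.001], [0, 0, 0]],
  ],
)

```text
time_s: 16.8
position: [0.5514, 0.036, 0.1721]
tcp_rot: [[0.949, 0.002, -0.316], [0.316, -0.001, 0.949], [0.002, -1.0, -0.002]]
force: [3.4, -3.5, -0.3]
opening: 0.159
```

```bash
python3 - <<'E'
from rig import *
s=read_state();print(s["position"],s["force"],s["moment"],s["tcp_rot"][0])
E
```

```text
[0.55138072 0.03601224 0.17210199] [ 3.40137507 -3.46732211 -0.34076043] [-0.61968645 -0.69907045 -0.00571299] [ 0.94888478  0.00219482 -0.31561504]
```

The force fell from 7 to 0 N over 1 mm of lift, so the lugs are against the tops of the notches and the cap is locked. Releasing.

Call:
play_rows(
  commands=[
    [[0, 0, 0], [0, 0, 0]],
    [[0, 0, 0], [0, 0, 0]],
    [[0, 0, 0], [0, 0, 0]],
    [[0, 0, 0], [0, 0, 0]],
    [[0, 0, 0], [0, 0, 0]],
    [[0, 0, 0], [0, 0, 0]],
  ],
  gripper=0.05,
)

```text
time_s: 17.55
position: [0.5503, 0.0366, 0.1722]
tcp_rot: [[0.949, -0.0, -0.316], [0.316, 0.0, 0.949], [-0.0, -1.0, 0.0]]
force: [0.0, -0.2, -0.2]
opening: 0.567
```

Call:
play_rows(
  commands=[
    [[0, 0, 0.01], [0, 0, 0]],
    [[0, 0, 0.03], [0, 0, 0]],
    [[0, 0, 0.06], [0, 0, 0]],
    [[0, 0, 0.1], [0, 0, 0]],
    [[0, -0.05, 0.13], [0, 0, 0]],
    [[0, -0.1, 0.13], [0, 0, 0]],
    [[0, -0.1, 0.13], [0, 0, 0]],
  ],
)

```text
time_s: 18.42
position: [0.5508, -0.0666, 0.3035]
tcp_rot: [[0.95, 0.002, -0.311], [0.311, -0.002, 0.95], [0.002, -1.0, -0.002]]
force: [-0.7, 1.1, 1.2]
opening: 0.575
```

```bash
python3 - <<'E'
from h import *
s=read_state();print(s["position"],s["force"],s["opening"])
w=cap("wrist");c=cap("scene");P=w["P"].reshape(-1,3);P=P[np.isfinite(P[:,2])];P=P[np.hypot(P[:,0]-.5515,P[:,1]-.036)<.045]
B=P[(P[:,2]>.164)&(P[:,2]<.18)];S=P[(P[:,2]>.136)&(P[:,2]<.149)]
for q in(B,S):
  if len(q)>5:print(len(q),np.median(q[:,2]),cv2.minAreaRect(q[:,:2].astype(np.float32)),cv2.minEnclosingCircle(q[:,:2].astype(np.float32)))
cv2.imwrite("pics/m4.png",np.hstack([w["frame"][:280,140:540,::-1],cv2.resize(c["frame"][170:310,210:390,::-1],(360,280))]))
E
```

```text
[ 0.55081119 -0.06657911  0.3034645 ] [-0.65930214  1.1417713   1.18511953] 0.575230709545082
1147 0.1694490017224814 ((0.5523380637168884, 0.03454676270484924), (0.014245596714317799, 0.04994497820734978), 18.731975555419922) ((0.552290141582489, 0.03446429967880249), 0.025410881265997887)
2506 0.1415428896583655 ((0.5525348782539368, 0.03477184474468231), (0.06043558940291405, 0.06106415018439293), 18.23506736755371) ((0.5525252223014832, 0.03429746627807617), 0.031005674973130226)
```

View pics/m4.png

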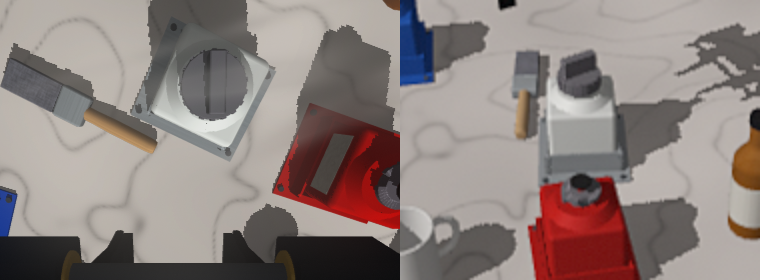

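The cap sits level on the neck, at (213,85) in the wrist part of the picture. Its rim is at about 0.1215 m against the ring's top at 0.129 m, so -7.5 mm as for locked. The bar has turned 56° from the gaps.

Call:
play_rows(
  commands=[
    [[0, 0, 0], [0, 0, 0]],
    [[0, 0, 0], [0, 0, 0]],
    [[0, 0, 0], [0, 0, 0]],
  ],
)

```text
time_s: 18.9
position: [0.5503, -0.0626, 0.302]
tcp_rot: [[0.949, -0.0, -0.317], [0.317, 0.0, 0.949], [-0.0, -1.0, 0.0]]
force: [-0.4, 0.5, 0.1]
opening: 0.575
```

```bash
python3 -c "
from rig import *
print(hand_in())"
```

```text
the job is handed in; nothing more can be done
None
```

The tub is closed with the child-safe cap and, by my checks, locked. I handed the job in at about 19 s; it gave no verdict.

- **What I did:** I pinched the cap's bar and lowered the cap straight into the gaps, which the depth image put at about -15° in world axes. I pressed it to about 11 mm below the ring with about 12 N, then turned it about 58° clockwise by the tool to the stop. Then I eased it up, let go and moved the arm clear.
- **Lock:** On easing up, the force fell from 7 N to about 0 within 1 mm of lift, as it should when the lugs seat in the notches. From above, the rim is then 7.5 mm below the ring's top, as expected when locked, and the cap is level. The bar stands about 56° clockwise of the gaps.
- **Forces:** The highest wrist reading was about 14 N, and the turning moment reached about 0.17 N m at the stop.
- **What disagreed:** The wrist and top cameras differed by about 2 mm on absolute positions. They agreed on the distance from cap to tub, which is what I used. By the wrist camera, the cap's axis ended about 1 mm from where it had seen the neck.
- **Other items:** I moved nothing else. The last picture showed the brush, red tub, syrup and mug undisturbed, but I did not measure them or look again at the jar lid and bowl.

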